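# Line up the model vans by length on the display tracks

## Task

Set the four brown model vans on the four short tracks of the display board, one to a track, in order of length: the longest on the track next to the little signal box, the shortest on the track farthest from it. Each must stand upright on its wheels in the middle of its track and point along the rails. Do not tip any van over, and leave the paint jar among them where it stands.

Things in the scene. Friction and masses are not known exactly. Their poses are not given: they have to be found in the camera images.
- wagon130: longest of four model goods vans alike but for length (brown ribbed sides, grey roof): 130 long, 34 wide, 45 high (mm), about 118 g. Origin: centre of its underside; x along its length (ends alike), z up. Flat upright sides 12 to 40 mm above the origin; wheels do not turn. Starts on the mat, 2 mm above the table.
- wagon110: second longest of four model goods vans alike but for length (brown ribbed sides, grey roof): 110 long, 34 wide, 45 high (mm), about 106 g. Origin: centre of its underside; x along its length (ends alike), z up. Flat upright sides 12 to 40 mm above the origin; wheels do not turn. Starts on the mat, 2 mm above the table.
- wagon90: second shortest of four model goods vans alike but for length (brown ribbed sides, grey roof): 90 long, 34 wide, 45 high (mm), about 94 g. Origin: centre of its underside; x along its length (ends alike), z up. Flat upright sides 12 to 40 mm above the origin; wheels do not turn. Starts on the mat, 2 mm above the table.
- wagon70: shortest of four model goods vans alike but for length (brown ribbed sides, grey roof): 70 long, 34 wide, 45 high (mm), about 82 g. Origin: centre of its underside; x along its length (ends alike), z up. Flat upright sides 12 to 40 mm above the origin; wheels do not turn. Starts on the mat, 2 mm above the table.
- track0: one of four alike track pieces, grey slab 145 x 46 x 8 mm, flat top with rails let in flush; fixed in a row on a wooden board 500 x 190 x 10 mm, 85 mm apart, ends staggered. Numbers do not tell the order. Origin: centre of its underside, 10 mm above the table; x along the rails, z up; a van on it has its origin 8 mm above this.
- track1: one of four alike track pieces, grey slab 145 x 46 x 8 mm, flat top with rails let in flush; fixed in a row on a wooden board 500 x 190 x 10 mm, 85 mm apart, ends staggered. Numbers do not tell the order. Origin: centre of its underside, 10 mm above the table; x along the rails, z up; a van on it has its origin 8 mm above this.
- track2: one of four alike track pieces, grey slab 145 x 46 x 8 mm, flat top with rails let in flush; fixed in a row on a wooden board 500 x 190 x 10 mm, 85 mm apart, ends staggered. Numbers do not tell the order. Origin: centre of its underside, 10 mm above the table; x along the rails, z up; a van on it has its origin 8 mm above this.
- track3: one of four alike track pieces, grey slab 145 x 46 x 8 mm, flat top with rails let in flush; fixed in a row on a wooden board 500 x 190 x 10 mm, 85 mm apart, ends staggered. Numbers do not tell the order. Origin: centre of its underside, 10 mm above the table; x along the rails, z up; a van on it has its origin 8 mm above this.
- signal_box: model signal box (small brick house with white window storey and dark pitched roof, about 48 x 44, 67 high, mm), fixed to the display board at one end of the row of tracks, about 95 mm from the centre of the nearest track; a green fir tree stands at the other end. Origin: centre of its underside, on the board 10 mm above the table.
- paint_jar: paint jar standing on the mat among the vans, to be left alone: 36 across, 42 high (mm), brown-red with paper label and brown cap. Origin: centre of its underside, z up.
There are look-alikes about, which are no part of the job. What is shaped like the wagon70 but purple or red is not meant. What is shaped like the wagon110 but blue or yellow is not meant.

How it is judged:
By the outcome, as a careful person would: the job done as asked, in the order asked, and still so for the second after the job is handed in, with the robot touching nothing.
It also fails if it takes over 96 s, if anything falls off the work surface, if the arm or the gripper's body presses on something with over 40 N, if the wrist force passes 120 N, or if a joint passes its speed limit or range.

## Robot

A 6-joint arm with a two-finger parallel gripper is mounted at the origin on the work surface. World frame = base frame: x ahead of the robot, y to its left, z up, the work surface at z = 0. Lengths are in m, angles in rad, forces in N, time in s.
With the tool pointing down it reaches from about 0.35 to 0.975 m from the base axis. Payload 4.9 kg.
Tool frame: the origin (TCP) lies midway between the tips of the shut fingers; the grasp point (between the pads) lies 19 mm behind it; z points along the fingers, y is the line along which they close (so a half turn about z gives the same grasp; the last joint's range is limited). The gripper opens to 85 mm and grips with 20 to 120 N. Pads are 22 mm wide; open, the fingers measure 114 mm over their backs; the gripper's body (76 mm by 85 mm) begins 54 mm behind the grasp point. The pads swing forward as they close: fully open they stand 13 mm farther back than shut.
Start: joints at [-1.395, 0.053, 1.613, -0, 1.476, -0.119], TCP at [0.182, -0.598, 0.231] pointing down, gripper open.
Joint ranges: [-3.01, 3.01], [-1.01, 2.22], [0.06, 2.58], [-1.02, 4.17], [0.09, 2.62], [-3.14, 3.14]. Speed limits (rad/s): [2.57, 2.57, 3.14, 3.14, 3.14, 3.14].

## Interface

Orientations are given as a rotation vector (axis times angle).
In Python, from station import ctrl gives the robot as it stands.
- The arm moves only by the tool step_arm, never from a script. Its argument "targets" is a list of rows, each an object with "travel": the shift along the world's x, y, z as a fraction of full scale, a list of three; "angular": the turn, a rotation vector about the world's x, y, z as a fraction of full scale, a list of three; "gripper": the opening, from 0 (shut) to 1 (fully open). In form: [{"travel": [x, y, z], "angular": [rx, ry, rz], "gripper": gripper}, ...]. A call has 1 to 10 rows; each row is the pose to reach, as a shift and turn from the pose commanded when the call began; what a row does not reach only later rows make up. Full scale, the value 1, is 0.6 m for a shift and pi/4 rad for a turn. A row lasts 1/10 s, in which the tool goes at most 50 mm and 8.59 degrees, less where a joint would pass 70% of its speed; a pose out of reach is approached as far as the arm can. A call with a number of a shift or a turn outside -1 to 1 is refused whole. A call with a gripper value outside its range is refused whole. The fingers move at their own pace and stop on an object; "squeeze" is the grip in N (left out, the last holds). Time passes only in rows, so rows that repeat a pose let the fingers close. It gives the time, the measured TCP pose, the force, the opening and the grip force at its end, in the units of the state.
- ctrl.get_obs(): the state, without advancing time (a new reading comes with each control period).
- ctrl.get_image(name): name is "scene" or "top" or "wrist"; returns a dict with "img" (384x512x3 uint8, red, green, blue), "fx", "fy", "cx", "cy" (pixels), "rvec" (rotation vector, rad) and "tvec" (3), from world to camera coordinates, as OpenCV has them. Camera axes: x right, y down, z forward; pixel columns grow to the right and rows downward; lengths in m; the calibration is good to about 2 mm. The wrist camera is an equidistant fisheye: a pixel r from the principal point sees the ray r / f radians off the axis. A picture is of the moment at which its call begins. There is no depth.
- ctrl.finish_job(): hands the job in; it is judged then, once.
The state is a dict: "t": time; "q": joint angles; "dq": joint speeds; "effort": joint torques, N m; "tool_pos": TCP position; "tool_rot": TCP orientation; "contact_force": force on the tool from outside, world axes, zero at the start; "wrist_torque": the same for the moment, N m; "opening": finger opening in m; "grip_force": force on a finger pad.
Only numpy, scipy, OpenCV 4.12 (cv2) and the standard library are available. Lean on these libraries where they do the work, as an engineer would, in place of code of your own. Each camera call takes 0.05 s, during which the arm holds its last target. There are 200 camera calls.

## Working session

There is one attempt and no reset: what is moved stays moved. The work goes in short steps, Python scripts to look and compute and a tool call to move; the robot and the scene stay as the last step left them, time stands still between calls to the robot, and variables do not carry over. Pictures are saved under pics/ and viewed, at most 14 in all, crops included, and the job is handed in when it is done.

Besides the shell and the picture viewer there is one more tool, called after ">>>" as name(argument=value, ...), one argument or row to a line, values as JSON. step_arm: Moves the arm, as the interface text tells. Its arguments: {"type":"object","properties":{"targets":{"type":"array"},"squeeze":{"type":"number"}},"required":["targets"]}

```bash
ls; mkdir -p pics; cat > h.py <<'E'
import numpy as np,cv2,pickle
from station import ctrl
def snap(n,f):
    d=ctrl.get_image(n); cv2.imwrite(f'pics/{f}.png',d['img'][:,:,::-1]); pickle.dump(d,open(f'pics/{f}.pkl','wb')); return d
def load(f): return pickle.load(open(f'pics/{f}.pkl','rb'))
def ray(d,uv):
    R=cv2.Rodrigues(np.array(d['rvec'],float))[0]; t=np.array(d['tvec'],float).ravel()
    p=np.array([(uv[0]-d['cx'])/d['fx'],(uv[1]-d['cy'])/d['fy'],1.])
    return -R.T@t, R.T@p
def plane(d,uv,z):
    c,r=ray(d,uv); return c+r*(z-c[2])/r[2]
E
python3 - <<'E'
from h import *
for n in('top','scene'):
    d=snap(n,n+'0'); print(n,d['fx'],ray(d,(256,192)))
    cv2.imwrite(f'pics/{n}0b.png',cv2.resize(d['img'][:,:,::-1],(800,600),interpolation=cv2.INTER_CUBIC))
print(ctrl.get_obs())
E
```

```text
pics
top 434.59806582561225 (array([ 0.13662894, -0.02386774,  1.52836768]), array([ 0.19966017,  0.01015223, -0.97982572]))
scene 359.69671151737043 (array([ 0.82154153, -0.60242905,  0.9954872 ]), array([-0.29508554,  0.51361249, -0.80573019]))
{'t': 0.1, 'q': array([-1.39499079e+00,  5.32929229e-02,  1.61417504e+00,  3.09491226e-05,
        1.47598284e+00, -1.18988264e-01]), 'dq': array([-0.00086114,  0.00041475, -0.00361369,  0.00183938,  0.00020257,
       -0.00057061]), 'effort': array([ 1.48183412e-04, -3.94906926e+01, -3.71361959e+01, -1.28152055e-04,
        3.91023204e-03,  5.13484721e-06]), 'tool_pos': array([ 0.18150519, -0.59747323,  0.2301737 ]), 'tool_rot': array([-3.10569007e+00, -4.61108596e-01,  3.45142944e-05]), 'contact_force': array([-0.09093383, -0.27088944, -0.67369271]), 'wrist_torque': array([ 0.01257317,  0.0012916 , -0.00186158]), 'grip_force': 0.0, 'opening': 0.08551265345179167}
```

View pics/top0b.png

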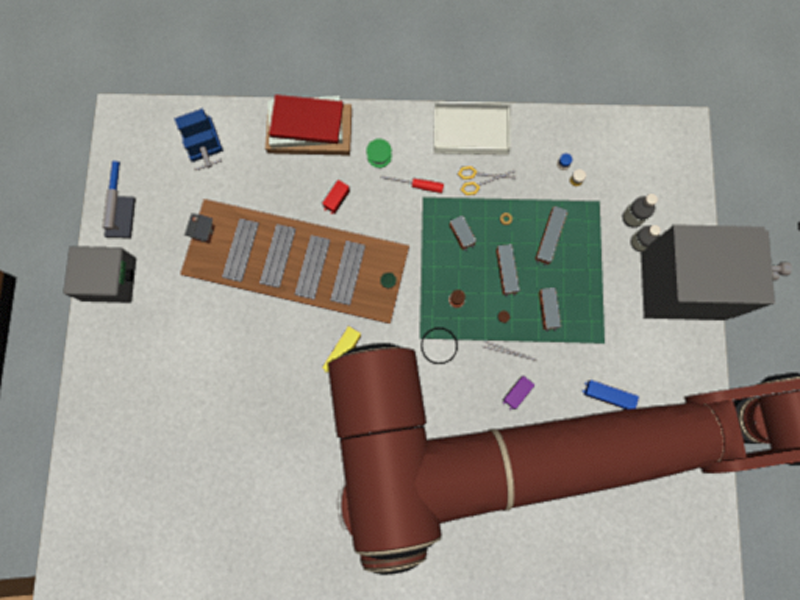

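View pics/scene0b.png

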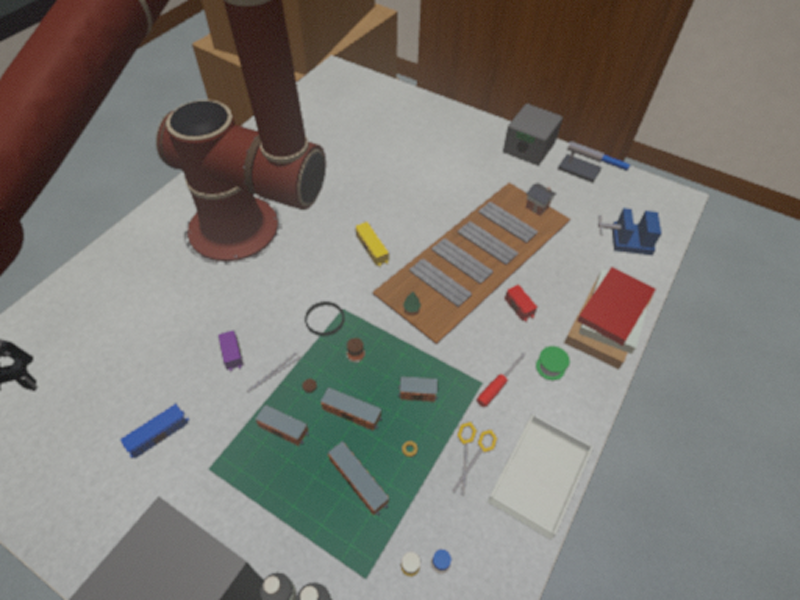

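The top view (800×600) shows four grey-roofed vans on the green mat at (462,232), (508,268), (550,308) and (552,235). The jar is at (457,298), with a brown cap or disc at (503,317). The tracks are at (240,250), (277,255), (312,266) and (348,272), the signal box at (200,227) and the fir at (388,281). The look-alikes are red (336,196), yellow (342,348), purple (518,392) and blue (611,394), so all of them are off the mat.

```bash
cat > meas.py <<'E'
from h import *
def rects(d,z,box,smax=45,vmin=90,vmax=190,amin=150,up=4):
    x0,y0,x1,y1=box
    im=cv2.resize(d['img'][y0:y1,x0:x1],None,fx=up,fy=up,interpolation=cv2.INTER_CUBIC)
    h=cv2.cvtColor(im,cv2.COLOR_RGB2HSV)
    m=cv2.inRange(h,(0,0,vmin),(180,smax,vmax)); m=cv2.morphologyEx(m,cv2.MORPH_CLOSE,np.ones((9,9)));m=cv2.morphologyEx(m,cv2.MORPH_OPEN,np.ones((9,9)))
    out=[]
    for c in cv2.findContours(m,cv2.RETR_EXTERNAL,cv2.CHAIN_APPROX_NONE)[0]:
        if cv2.contourArea(c)<amin*up*up: continue
        p=(c.reshape(-1,2)+.5)/up-.5+[x0,y0]
        P=np.array([plane(d,q,z)[:2] for q in p],np.float32)*1000
        (cx,cy),(w,l),a=cv2.minAreaRect(P)
        if w>l: w,l,a=l,w,a+90
        a=(a+90)%180  # long axis
        out.append((cx,cy,l,w,a,*p.mean(0)))
    return out,m,im
E
python3 - <<'E'
from meas import *
d=load('top0')
for z,b in((.047,(270,127,387,219)),(.018,(118,128,262,206))):
    o,m,im=rects(d,z,b)
    for r in sorted(o): print(np.round(r,1))
    cv2.imwrite(f'pics/m{int(z*1000)}.png',np.vstack([im[:,:,::-1],cv2.cvtColor(m,cv2.COLOR_GRAY2BGR)])[:, :800])
E
python3 -c "
import cv2,numpy as np
a=cv2.imread('pics/m47.png');b=cv2.imread('pics/m18.png');w=max(a.shape[1],b.shape[1])
p=lambda i:cv2.copyMakeBorder(i,0,max(0,750-i.shape[0]),0,0,0)
i=np.hstack([p(a),p(b)]);s=min(800/i.shape[1],600/i.shape[0]);cv2.imwrite('pics/mm.png',cv2.resize(i,None,fx=s,fy=s))"
```

```text
[ 430.4 -343.    90.8   33.4    6.1  352.4  196.7]
[ 518.3 -249.7  110.4   34.5    8.3  325.2  171.5]
[ 601.5 -350.   130.8   35.4  162.3  353.3  149.5]
[ 602.9 -147.4   70.9   34.8   28.9  296.3  147.6]
[429.  298.7  95.3  41.7  77.9 168.9 192.6]
[507.1 114.2 144.8  46.6 168.  222.2 174.2]
[518.4 196.4 145.3  46.9 168.4 199.6 170.7]
[543.4 277.6 145.6  47.  168.2 177.3 163.5]
[555.  364.7 145.7  47.1 168.1 153.5 159.6]
[612.7   3.8  72.8  54.3   1.4 255.3 146.8]
[648.1 229.8 226.6  62.2  91.4 193.7 134.8]
```

View pics/mm.png

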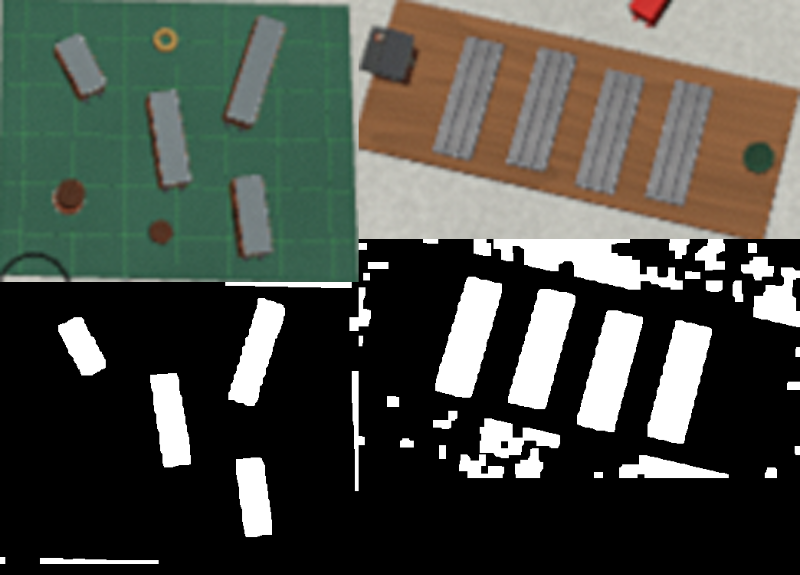

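The crop shows four grey-roofed, brown-sided vans on the mat. Their measured lengths of 130.8, 110.4, 90.8 and 70.9 mm match the description. The four tracks measure 145×47 mm and sit 85 mm apart, with the signal box at the left (+y) end. I rule out the red (336,196), purple (518,392), blue (611,394) and yellow (342,348) vans by colour, and the jar (457,298) and disc (503,317) by shape. Next I check positions with the scene camera.

```bash
python3 - <<'E'
from meas import *
d=load('scene0')
for z,b in((.047,(160,235,260,330)),(.018,(255,125,350,200))):
    o,m,im=rects(d,z,b)
    for r in sorted(o): print(np.round(r,1))
E
```

```text
[ 401.8 -315.7  156.8   98.4  130.5  174.1  255.9]
[ 522.3 -250.5  110.8   33.3    9.3  224.1  259.1]
[ 607.8 -350.9  134.3   34.6  162.3  230.   304.8]
[497.8 267.8 327.4 277.6  31.7 292.2 147.1]
[509.5 112.4 146.1  48.8 168.3 281.5 180.1]
[545.9 275.6 146.1  49.7 168.6 312.  154.9]
[691.1 200.1 273.8 116.4  78.3 332.5 184.6]
```

```bash
python3 - <<'E'
from meas import *
d=load('top0');s=.64
b=plane(d,(643*s,318*s),0);b2=plane(d,(643*s,240*s),0);print('box base',b,b2)
for h in(.1,.15,.2,.25,.3):print(h,plane(d,(672*s,303*s),h),plane(d,(675*s,228*s),h))
print('jar',plane(d,(457*s,298*s),.042),'bottles',plane(d,(632*s,220*s),0),plane(d,(640*s,243*s),0))
E
```

```text
box base [ 0.4200991  -0.56297031  0.        ] [ 0.60527343 -0.57166133  0.        ]
0.1 [ 0.4357445  -0.59114752  0.1       ] [ 0.60369958 -0.60703388  0.1       ]
0.15 [ 0.42527396 -0.5712899   0.15      ] [ 0.58734977 -0.58662015  0.15      ]
0.2 [ 0.41480342 -0.55143227  0.2       ] [ 0.57099997 -0.56620642  0.2       ]
0.25 [ 0.40433289 -0.53157465  0.25      ] [ 0.55465016 -0.5457927   0.25      ]
0.3 [ 0.39386235 -0.51171702  0.3       ] [ 0.53830036 -0.52537897  0.3       ]
jar [ 0.44726213 -0.13566252  0.042     ] bottles [ 0.6535897  -0.54816345  0.        ] [ 0.59781243 -0.56433518  0.        ]
```

>>> step_arm(
  targets=[
    {"travel": [0.04,0.04,-0.013],"angular": [0,0,-0.024],"gripper": 1},
    {"travel": [0.09,0.09,-0.027],"angular": [0,0,-0.05],"gripper": 1},
    {"travel": [0.15,0.15,-0.045],"angular": [0,0,-0.09],"gripper": 1},
    {"travel": [0.21,0.21,-0.065],"angular": [0,0,-0.12],"gripper": 1},
    {"travel": [0.27,0.27,-0.085],"angular": [0,0,-0.16],"gripper": 1},
    {"travel": [0.33,0.33,-0.105],"angular": [0,0,-0.19],"gripper": 1},
    {"travel": [0.38,0.38,-0.12],"angular": [0,0,-0.22],"gripper": 1},
    {"travel": [0.41,0.415,-0.13],"angular": [0,0,-0.24],"gripper": 1},
    {"travel": [0.4175,0.4225,-0.133],"angular": [0,0,-0.24],"gripper": 1},
    {"travel": [0.4175,0.4225,-0.133],"angular": [0,0,-0.24],"gripper": 1},
  ],
  squeeze=40,
)

```text
t: 1.1
tool_pos: [0.4322, -0.3437, 0.1507]
tool_rot: [-3.136, -0.17, 0.002]
contact_force: [0.0, -0.5, 0.0]
opening: 0.0859
grip_force: 0.0
```

```bash
cat >> h.py <<'E'
from scipy.spatial.transform import Rotation as Ro
def st():
    o=ctrl.get_obs(); R=Ro.from_rotvec(o['tool_rot']).as_matrix()
    print('t',round(o['t'],2),'pos',np.round(o['tool_pos']*1000,1),'yaw',round(np.degrees(np.arctan2(R[1,0],R[0,0])),2),'tilt',np.round(R[:2,2],3),'F',np.round(o['contact_force'],1),'op',round(o['opening']*1000,1),'g',round(o['grip_force'],1),'q',np.round(o['q'],2))
    return o,R
E
python3 - <<'E'
from h import *
st(); d=snap('wrist','w90'); cv2.imwrite('pics/w90b.png',d['img'][:,:,::-1]); print({k:d[k] for k in d if k!='img'})
E
```

```text
t 1.1 pos [ 432.2 -343.7  150.7] yaw 6.22 tilt [-0.001  0.001] F [ 0.  -0.5  0. ] op 85.9 g 0.0 q [-0.81 -0.06  1.86 -0.    1.34  0.66]
{'fx': 297.3186396354542, 'fy': 297.3186396354542, 'cx': 260.28770672268587, 'cy': 191.4483379472085, 'rvec': array([-2.1515682 ,  1.93077952,  0.30933109]), 'tvec': array([-0.38749444,  0.35787143,  0.42623344])}
```

View pics/w90b.png

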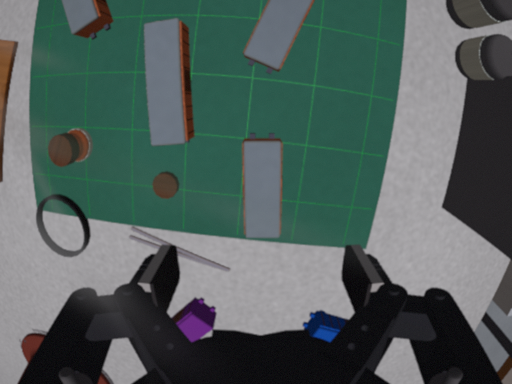

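The wrist view shows van 90 centred at (263,188), with 110 at (167,80) and 130 at (280,30). I refine their poses from this view with the fisheye model.

```bash
cat >> h.py <<'E'
_r=ray
def ray(d,uv):
    if abs(d['fx']-297.3)>1: return _r(d,uv)
    R=cv2.Rodrigues(np.array(d['rvec'],float))[0]; t=np.array(d['tvec'],float).ravel()
    K=np.array([[d['fx'],0,d['cx']],[0,d['fy'],d['cy']],[0,0,1]])
    p=cv2.fisheye.undistortPoints(np.array([[uv]],float),K,np.zeros(4)).ravel()
    return -R.T@t, R.T@np.array([*p,1.])
E
python3 - <<'E'
from meas import *
d=load('w90')
for b in((225,130,300,242),(135,10,200,155)):
    for r in rects(d,.047,b,smax=60)[0]: print(np.round(r,1))
E
```

```text
[ 428.3 -336.3   93.4   52.7    6.2  257.8  198.4]
[ 519.4 -251.1  109.8   32.     8.3  163.9   82.1]
```

```bash
python3 - <<'E'
from meas import *
d=load('w90')
print(d['img'][188,235:292:6].tolist(), d['img'][225:250:4,263].tolist())
for a in [(228,130,292,239)]:
  for vmin in (90,100,110,120):
    for r in rects(d,.047,a,smax=50,vmin=vmin)[0]: print(vmin,np.round(r,1))
E
```

```text
[[48, 93, 80], [49, 114, 75], [108, 117, 128], [107, 115, 126], [107, 115, 126], [110, 117, 129], [109, 118, 127], [109, 117, 128], [45, 89, 76], [44, 90, 77]] [[110, 118, 127], [109, 117, 126], [108, 116, 124], [91, 105, 107], [131, 137, 135], [168, 165, 169], [165, 164, 166]]
90 [ 431.5 -344.7   88.7   34.9    6.2  261.3  188.8]
100 [ 431.4 -344.1   88.5   32.8    6.3  261.8  189. ]
110 [ 431.3 -344.5   87.9   31.5    6.5  261.9  188.8]
120 [ 431.5 -344.6   86.7   29.     6.5  261.9  188.9]
```

>>> step_arm(
  targets=[
    {"travel": [-0.001,-0.001,-0.04],"angular": [0,0,0],"gripper": 1},
    {"travel": [-0.001,-0.001,-0.1],"angular": [0,0,0],"gripper": 1},
    {"travel": [-0.001,-0.001,-0.16],"angular": [0,0,0],"gripper": 1},
    {"travel": [-0.001,-0.001,-0.21],"angular": [0,0,0],"gripper": 1},
    {"travel": [-0.001,-0.001,-0.23],"angular": [0,0,0],"gripper": 1},
    {"travel": [-0.001,-0.001,-0.236],"angular": [0,0,0],"gripper": 1},
    {"travel": [-0.001,-0.001,-0.236],"angular": [0,0,0],"gripper": 0.5},
    {"travel": [-0.001,-0.001,-0.236],"angular": [0,0,0],"gripper": 0.2},
    {"travel": [-0.001,-0.001,-0.236],"angular": [0,0,0],"gripper": 0.2},
    {"travel": [-0.001,-0.001,-0.236],"angular": [0,0,0],"gripper": 0.2},
  ],
)

```text
t: 2.15
tool_pos: [0.4325, -0.3461, 0.0117]
tool_rot: [3.135, 0.167, 0.003]
contact_force: [-0.2, 0.7, -0.3]
opening: 0.0333
grip_force: 40.7
```

>>> step_arm(
  targets=[
    {"travel": [0,0,0.01],"angular": [0,0,0],"gripper": 0.2},
    {"travel": [0,0,0.05],"angular": [0,0,0],"gripper": 0.2},
    {"travel": [0,0,0.11],"angular": [0,0,0],"gripper": 0.2},
    {"travel": [0,0.01,0.17],"angular": [0,0,0],"gripper": 0.2},
    {"travel": [0.01,0.04,0.21],"angular": [0,0,-0.02],"gripper": 0.2},
    {"travel": [0.02,0.08,0.23],"angular": [0,0,-0.05],"gripper": 0.2},
    {"travel": [0.03,0.13,0.233],"angular": [0,0,-0.08],"gripper": 0.2},
    {"travel": [0.04,0.19,0.233],"angular": [0,0,-0.11],"gripper": 0.2},
    {"travel": [0.05,0.25,0.233],"angular": [0,0,-0.15],"gripper": 0.2},
    {"travel": [0.06,0.31,0.233],"angular": [0,0,-0.19],"gripper": 0.2},
  ],
)

```text
t: 3.15
tool_pos: [0.4674, -0.1576, 0.1501]
tool_rot: [3.141, -0.07, 0.001]
contact_force: [0.6, 0.3, -1.6]
opening: 0.0332
grip_force: 40.7
```

>>> step_arm(
  targets=[
    {"travel": [0.01,0.06,0],"angular": [0,0,-0.03],"gripper": 0.2},
    {"travel": [0.02,0.12,0],"angular": [0,0,-0.06],"gripper": 0.2},
    {"travel": [0.03,0.18,0],"angular": [0,0,-0.09],"gripper": 0.2},
    {"travel": [0.04,0.24,0],"angular": [0,0,-0.12],"gripper": 0.2},
    {"travel": [0.05,0.3,0],"angular": [0,0,-0.15],"gripper": 0.2},
    {"travel": [0.06,0.36,0],"angular": [0,0,-0.17],"gripper": 0.2},
    {"travel": [0.07,0.42,0],"angular": [0,0,-0.19],"gripper": 0.2},
    {"travel": [0.08,0.47,0],"angular": [0,0,-0.21],"gripper": 0.2},
    {"travel": [0.084,0.5,0],"angular": [0,0,-0.212],"gripper": 0.2},
    {"travel": [0.084,0.51,0],"angular": [0,0,-0.212],"gripper": 0.2},
  ],
)

```text
t: 4.15
tool_pos: [0.5177, 0.1486, 0.1499]
tool_rot: [-3.125, 0.324, 0.0]
contact_force: [0.3, -0.2, -0.7]
opening: 0.0335
grip_force: 40.7
```

```bash
python3 - <<'E'
from h import *
st(); d=snap('wrist','c90'); st()
E
```

```text
t 4.15 pos [517.7 148.6 149.9] yaw -11.85 tilt [-0.  0.] F [ 0.3 -0.2 -0.7] op 33.5 g 40.7 q [ 0.14 -0.09  1.89  0.    1.34  1.92]
t 4.2 pos [517.6 148.3 149.8] yaw -11.87 tilt [-0.  0.] F [-0.8  0.7 -0.7] op 33.6 g 40.7 q [ 0.14 -0.09  1.89  0.    1.34  1.92]
```

View pics/c90.png

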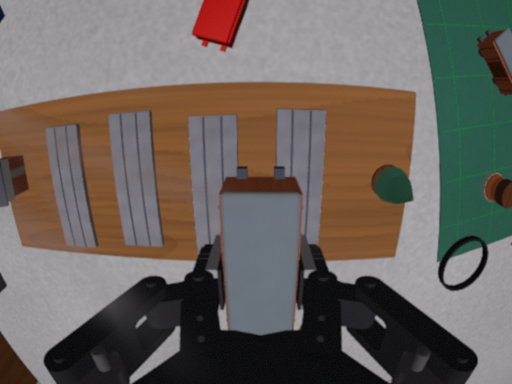

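The wrist view shows van 90 held squarely in the grip, with the 130 and 110 tracks at (72,187) and (136,180). I measure those tracks here.

```bash
python3 - <<'E'
from meas import *
d=load('c90')
for b in((40,115,102,258),(102,100,170,258)):
  for r in rects(d,.018,b,smax=60,vmin=60)[0]: print(np.round(r,1))
d['img'][:,:]=d['img']
import numpy as np
# van roof at z: TCP .1498 -> van origin ~ .14, roof .185
for z in (.18,.186):
  for r in rects(d,z,(205,170,310,340),smax=60,vmin=60)[0]: print(z,np.round(r,1))
E
```

```text
[479.2 406.6 110.4  14.5  83.8  69.  254.2]
[555.1 361.6 145.2  49.9 167.8  70.6 185.1]
[543.9 275.4 144.8  47.7 168.1 135.8 177.8]
0.18 [526.1 148.5  87.7  46.9 168.1 258.6 240.3]
0.186 [529.8 147.7  83.   44.4 168.1 258.6 240.3]
```

>>> step_arm(
  targets=[
    {"travel": [0.002,0.04,0],"angular": [0,0,0],"gripper": 0.2},
    {"travel": [0.005,0.078,-0.02],"angular": [0,0,0],"gripper": 0.2},
    {"travel": [0.005,0.078,-0.06],"angular": [0,0,0],"gripper": 0.2},
    {"travel": [0.005,0.078,-0.11],"angular": [0,0,0],"gripper": 0.2},
    {"travel": [0.005,0.078,-0.15],"angular": [0,0,0],"gripper": 0.2},
    {"travel": [0.005,0.078,-0.18],"angular": [0,0,0],"gripper": 0.2},
    {"travel": [0.005,0.078,-0.19],"angular": [0,0,0],"gripper": 0.2},
    {"travel": [0.005,0.078,-0.195],"angular": [0,0,0],"gripper": 0.2},
    {"travel": [0.005,0.078,-0.195],"angular": [0,0,0],"gripper": 0.2},
    {"travel": [0.005,0.078,-0.195],"angular": [0,0,0],"gripper": 0.2},
  ],
)

```text
t: 5.2
tool_pos: [0.5219, 0.1937, 0.0341]
tool_rot: [-3.124, 0.329, -0.003]
contact_force: [0.3, 1.1, -0.3]
opening: 0.0334
grip_force: 40.7
```

>>> step_arm(
  targets=[
    {"travel": [-0.002,0.002,-0.004],"angular": [0,0,0],"gripper": 0.2},
    {"travel": [-0.002,0.002,-0.008],"angular": [0,0,0],"gripper": 0.2},
    {"travel": [-0.002,0.002,-0.01],"angular": [0,0,0],"gripper": 0.2},
    {"travel": [-0.002,0.002,-0.01],"angular": [0,0,0],"gripper": 0.2},
    {"travel": [-0.002,0.002,-0.01],"angular": [0,0,0],"gripper": 0.2},
  ],
)

```text
t: 5.7
tool_pos: [0.52, 0.1951, 0.0276]
tool_rot: [-3.124, 0.328, -0.0]
contact_force: [-2.7, 0.9, 6.0]
opening: 0.0334
grip_force: 41.4
```

>>> step_arm(
  targets=[
    {"travel": [0,0,0],"angular": [0,0,0],"gripper": 0.6},
    {"travel": [0,0,0],"angular": [0,0,0],"gripper": 0.8},
    {"travel": [0,0,0],"angular": [0,0,0],"gripper": 0.8},
    {"travel": [0,0,0.02],"angular": [0,0,0],"gripper": 0.8},
    {"travel": [0,0,0.06],"angular": [0,0,0],"gripper": 0.8},
    {"travel": [0,0,0.11],"angular": [0,0,0],"gripper": 0.8},
    {"travel": [0,0,0.17],"angular": [0,0,0],"gripper": 1},
    {"travel": [0,0,0.21],"angular": [0,0,0],"gripper": 1},
    {"travel": [0.02,-0.06,0.22],"angular": [0,0,0.1],"gripper": 1},
    {"travel": [0.04,-0.12,0.22],"angular": [0,0,0.2],"gripper": 1},
  ],
)

```text
t: 6.7
tool_pos: [0.5452, 0.1229, 0.1623]
tool_rot: [-3.14, 0.073, -0.009]
contact_force: [0.7, -0.7, -0.7]
opening: 0.0855
grip_force: 0.0
```

>>> step_arm(
  targets=[
    {"travel": [0.015,-0.07,0],"angular": [0,0,0.1],"gripper": 1},
    {"travel": [0.03,-0.14,0],"angular": [0,0,0.2],"gripper": 1},
    {"travel": [0.045,-0.21,-0.02],"angular": [0,0,0.3],"gripper": 1},
    {"travel": [0.06,-0.28,-0.02],"angular": [0,0,0.4],"gripper": 1},
    {"travel": [0.08,-0.34,-0.02],"angular": [0,0,0.5],"gripper": 1},
    {"travel": [0.09,-0.4,-0.02],"angular": [0,0,0.6],"gripper": 1},
    {"travel": [0.1,-0.44,-0.02],"angular": [0,0,0.68],"gripper": 1},
    {"travel": [0.101,-0.4525,-0.02],"angular": [0,0,0.707],"gripper": 1},
    {"travel": [0.101,-0.4525,-0.02],"angular": [0,0,0.707],"gripper": 1},
    {"travel": [0.101,-0.4525,-0.02],"angular": [0,0,0.707],"gripper": 1},
  ],
)

```text
t: 7.7
tool_pos: [0.6043, -0.1484, 0.1472]
tool_rot: [-3.043, -0.781, -0.001]
contact_force: [-0.1, 0.1, 0.3]
opening: 0.0855
grip_force: 0.0
```

```bash
python3 - <<'E'
from meas import *
st(); d=snap('wrist','w70')
for r in rects(d,.047,(220,120,310,260),smax=60)[0]: print(np.round(r,1))
d=snap('top','t90')
for r in rects(d,.063,(185,140,215,200))[0]: print(np.round(r,1))
cv2.imwrite('pics/x.png',np.hstack([load('w70')['img'],cv2.resize(d['img'][100:220,100:230],(288,384))])[:,:,::-1])
E
```

```text
t 7.7 pos [ 604.3 -148.4  147.2] yaw 28.78 tilt [0. 0.] F [-0.1  0.1  0.3] op 85.5 g 0.0 q [-0.36  0.11  1.7   0.    1.34  0.71]
[ 604.6 -148.1   69.5   35.2   27.9  260.5  189.7]
[507.3 191.4 140.5  48.9 168.2 199.3 170.6]
```

View pics/x.png

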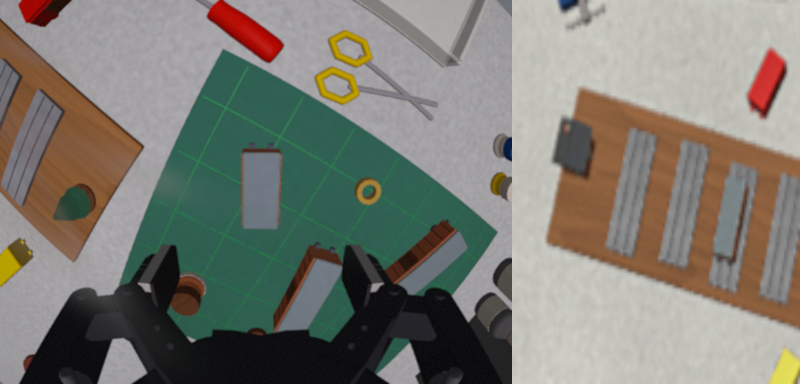

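The left panel shows van 70 centred in front of the gripper at (261,190), with the jar clear at (187,293). The right panel shows van 90 standing on its track at (732,220). I descend on van 70.

>>> step_arm(
  targets=[
    {"travel": [0,0,-0.04],"angular": [0,0,-0.008],"gripper": 1},
    {"travel": [0,0,-0.1],"angular": [0,0,-0.008],"gripper": 1},
    {"travel": [0,0,-0.16],"angular": [0,0,-0.008],"gripper": 1},
    {"travel": [0,0,-0.21],"angular": [0,0,-0.008],"gripper": 1},
    {"travel": [0,0,-0.225],"angular": [0,0,-0.008],"gripper": 1},
    {"travel": [0,0,-0.229],"angular": [0,0,-0.008],"gripper": 1},
    {"travel": [0,0,-0.229],"angular": [0,0,-0.008],"gripper": 0.5},
    {"travel": [0,0,-0.229],"angular": [0,0,-0.008],"gripper": 0.2},
    {"travel": [0,0,-0.229],"angular": [0,0,-0.008],"gripper": 0.2},
    {"travel": [0,0,-0.229],"angular": [0,0,-0.008],"gripper": 0.2},
  ],
)

```text
t: 8.8
tool_pos: [0.6055, -0.1491, 0.0112]
tool_rot: [3.044, 0.772, 0.004]
contact_force: [-0.7, -1.0, -1.5]
opening: 0.0332
grip_force: 40.5
```

>>> step_arm(
  targets=[
    {"travel": [0,0,0.01],"angular": [0,0,0],"gripper": 0.2},
    {"travel": [0,0,0.05],"angular": [0,0,0],"gripper": 0.2},
    {"travel": [0,0,0.11],"angular": [0,0,0],"gripper": 0.2},
    {"travel": [0,0,0.17],"angular": [0,0,0],"gripper": 0.2},
    {"travel": [-0.01,0.03,0.21],"angular": [0,0,-0.05],"gripper": 0.2},
    {"travel": [-0.03,0.08,0.23],"angular": [0,0,-0.12],"gripper": 0.2},
    {"travel": [-0.05,0.14,0.232],"angular": [0,0,-0.21],"gripper": 0.2},
    {"travel": [-0.07,0.2,0.232],"angular": [0,0,-0.32],"gripper": 0.2},
    {"travel": [-0.09,0.26,0.232],"angular": [0,0,-0.43],"gripper": 0.2},
    {"travel": [-0.11,0.32,0.232],"angular": [0,0,-0.54],"gripper": 0.2},
  ],
)

```text
t: 9.8
tool_pos: [0.5374, 0.0446, 0.1488]
tool_rot: [-3.14, -0.108, -0.0]
contact_force: [0.0, -0.4, -0.2]
opening: 0.0335
grip_force: 40.5
```

>>> step_arm(
  targets=[
    {"travel": [-0.02,0.05,0],"angular": [0,0,-0.1],"gripper": 0.2},
    {"travel": [-0.04,0.09,0],"angular": [0,0,-0.2],"gripper": 0.2},
    {"travel": [-0.05,0.112,0],"angular": [0,0,-0.29],"gripper": 0.2},
    {"travel": [-0.052,0.117,-0.01],"angular": [0,0,-0.358],"gripper": 0.2},
    {"travel": [-0.052,0.117,-0.04],"angular": [0,0,-0.358],"gripper": 0.2},
    {"travel": [-0.052,0.117,-0.09],"angular": [0,0,-0.358],"gripper": 0.2},
    {"travel": [-0.052,0.117,-0.14],"angular": [0,0,-0.358],"gripper": 0.2},
    {"travel": [-0.052,0.117,-0.17],"angular": [0,0,-0.358],"gripper": 0.2},
    {"travel": [-0.052,0.117,-0.18],"angular": [0,0,-0.358],"gripper": 0.2},
    {"travel": [-0.052,0.117,-0.18],"angular": [0,0,-0.358],"gripper": 0.2},
  ],
)

```text
t: 10.8
tool_pos: [0.5063, 0.1135, 0.0399]
tool_rot: [3.124, -0.327, -0.003]
contact_force: [0.1, -0.6, -1.7]
opening: 0.0334
grip_force: 40.5
```

```bash
python3 - <<'E'
from meas import *
st(); snap('wrist','c70')
E
```

```text
t 10.8 pos [506.3 113.5  39.9] yaw -11.96 tilt [-0.002 -0.   ] F [ 0.1 -0.6 -1.7] op 33.4 g 40.5 q [0.08 0.01 2.   0.   1.14 1.86]
```

View pics/c70.png

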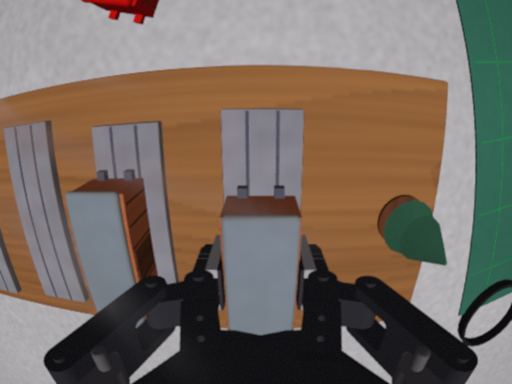

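Van 70 is held square above the last track, centred near (262,150). Its roof is at (262,265) and the fir is clear at (412,230). I lower it.

>>> step_arm(
  targets=[
    {"travel": [0.003,0,-0.008],"angular": [0,0,0],"gripper": 0.2},
    {"travel": [0.003,0,-0.014],"angular": [0,0,0],"gripper": 0.2},
    {"travel": [0.003,0,-0.018],"angular": [0,0,0],"gripper": 0.2},
    {"travel": [0.003,0,-0.021],"angular": [0,0,0],"gripper": 0.2},
    {"travel": [0.003,0,-0.021],"angular": [0,0,0],"gripper": 0.2},
    {"travel": [0.003,0,-0.021],"angular": [0,0,0],"gripper": 0.2},
  ],
)

```text
t: 11.45
tool_pos: [0.5089, 0.1136, 0.0279]
tool_rot: [-3.124, 0.327, -0.0]
contact_force: [-1.0, 0.4, -0.3]
opening: 0.0332
grip_force: 40.5
```

>>> step_arm(
  targets=[
    {"travel": [0,0,-0.0015],"angular": [0,0,0],"gripper": 0.2},
    {"travel": [0,0,-0.0015],"angular": [0,0,0],"gripper": 0.2},
    {"travel": [0,0,-0.0015],"angular": [0,0,0],"gripper": 0.6},
    {"travel": [0,0,-0.0015],"angular": [0,0,0],"gripper": 0.8},
    {"travel": [0,0,-0.0015],"angular": [0,0,0],"gripper": 0.8},
    {"travel": [0,0,0.02],"angular": [0,0,0],"gripper": 0.8},
    {"travel": [0,0,0.06],"angular": [0,0,0],"gripper": 0.8},
    {"travel": [0,0,0.11],"angular": [0,0,0],"gripper": 0.8},
    {"travel": [0,0,0.17],"angular": [0,0,0],"gripper": 1},
    {"travel": [0,0,0.205],"angular": [0,0,0],"gripper": 1},
  ],
)

```text
t: 12.45
tool_pos: [0.5104, 0.1137, 0.1554]
tool_rot: [-3.124, 0.327, -0.008]
contact_force: [0.2, -0.4, 0.2]
opening: 0.0854
grip_force: 0.0
```

>>> step_arm(
  targets=[
    {"travel": [0,-0.03,0],"angular": [0,0,0.02],"gripper": 1},
    {"travel": [0,-0.1,0],"angular": [0,0,0.07],"gripper": 1},
    {"travel": [0.01,-0.18,0],"angular": [0,0,0.13],"gripper": 1},
    {"travel": [0.01,-0.26,0],"angular": [0,0,0.19],"gripper": 1},
    {"travel": [0.01,-0.34,0],"angular": [0,0,0.25],"gripper": 1},
    {"travel": [0.01,-0.42,0],"angular": [0,0,0.31],"gripper": 1},
    {"travel": [0.018,-0.5,0],"angular": [0,0,0.37],"gripper": 1},
    {"travel": [0.018,-0.56,0],"angular": [0,0,0.43],"gripper": 1},
    {"travel": [0.018,-0.6,0],"angular": [0,0,0.453],"gripper": 1},
    {"travel": [0.018,-0.607,0],"angular": [0,0,0.453],"gripper": 1},
  ],
)

```text
t: 13.45
tool_pos: [0.5197, -0.2534, 0.1521]
tool_rot: [3.132, 0.226, 0.002]
contact_force: [0.5, 0.1, -0.2]
opening: 0.0853
grip_force: 0.0
```

```bash
python3 - <<'E'
from meas import *
st(); d=snap('wrist','w110')
for b in ((215,100,310,270),(300,80,420,250)):
  for r in rects(d,.047,b,smax=60)[0]: print(np.round(r,1))
E
```

```text
t 13.45 pos [ 519.7 -253.4  152.1] yaw 8.24 tilt [ 0.001 -0.001] F [ 0.5  0.1 -0.2] op 85.3 g 0.0 q [-0.58  0.    1.8  -0.    1.34  0.84]
[ 522.  -250.3  114.    35.4    8.5  257.7  181.3]
[ 595.2 -347.3  112.8   34.5  161.5  377.6  128.6]
```

View pics/w110.png

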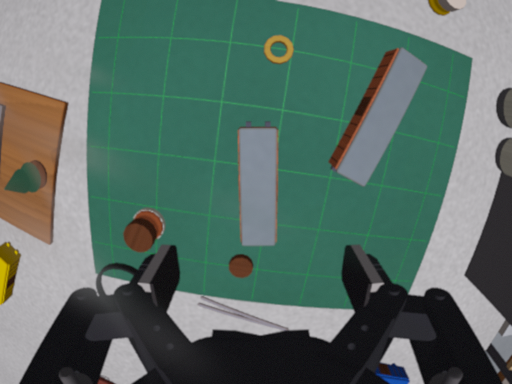

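Van 110 is centred at (258,187). The jar at (145,230) and the disc at (240,265) are out of the finger path. I grasp it.

>>> step_arm(
  targets=[
    {"travel": [0.001,0.005,-0.04],"angular": [0,0,0],"gripper": 1},
    {"travel": [0.001,0.005,-0.1],"angular": [0,0,0],"gripper": 1},
    {"travel": [0.001,0.005,-0.16],"angular": [0,0,0],"gripper": 1},
    {"travel": [0.001,0.005,-0.21],"angular": [0,0,0],"gripper": 1},
    {"travel": [0.001,0.005,-0.232],"angular": [0,0,0],"gripper": 1},
    {"travel": [0.001,0.005,-0.236],"angular": [0,0,0],"gripper": 1},
    {"travel": [0.001,0.005,-0.236],"angular": [0,0,0],"gripper": 0.5},
    {"travel": [0.001,0.005,-0.236],"angular": [0,0,0],"gripper": 0.2},
    {"travel": [0.001,0.005,-0.236],"angular": [0,0,0],"gripper": 0.2},
    {"travel": [0.001,0.005,-0.236],"angular": [0,0,0],"gripper": 0.2},
  ],
)

```text
t: 14.5
tool_pos: [0.5215, -0.2485, 0.0112]
tool_rot: [3.131, 0.231, 0.004]
contact_force: [-0.1, 0.3, -0.3]
opening: 0.0333
grip_force: 40.4
```

>>> step_arm(
  targets=[
    {"travel": [0,0,0.01],"angular": [0,0,0],"gripper": 0.2},
    {"travel": [0,0,0.05],"angular": [0,0,0],"gripper": 0.2},
    {"travel": [0,0,0.11],"angular": [0,0,0],"gripper": 0.2},
    {"travel": [0,0.01,0.17],"angular": [0,0,0],"gripper": 0.2},
    {"travel": [0,0.04,0.21],"angular": [0,0,-0.02],"gripper": 0.2},
    {"travel": [0.01,0.08,0.23],"angular": [0,0,-0.05],"gripper": 0.2},
    {"travel": [0.01,0.13,0.24],"angular": [0,0,-0.08],"gripper": 0.2},
    {"travel": [0.02,0.19,0.24],"angular": [0,0,-0.11],"gripper": 0.2},
    {"travel": [0.02,0.25,0.24],"angular": [0,0,-0.15],"gripper": 0.2},
    {"travel": [0.02,0.31,0.24],"angular": [0,0,-0.19],"gripper": 0.2},
  ],
)

```text
t: 15.5
tool_pos: [0.532, -0.0603, 0.1537]
tool_rot: [-3.142, 0.006, -0.0]
contact_force: [1.7, -0.1, -1.2]
opening: 0.0336
grip_force: 40.4
```

>>> step_arm(
  targets=[
    {"travel": [0,0.06,0],"angular": [0,0,-0.03],"gripper": 0.2},
    {"travel": [0,0.13,0],"angular": [0,0,-0.06],"gripper": 0.2},
    {"travel": [0.01,0.2,0],"angular": [0,0,-0.1],"gripper": 0.2},
    {"travel": [0.01,0.27,0],"angular": [0,0,-0.14],"gripper": 0.2},
    {"travel": [0.01,0.34,0],"angular": [0,0,-0.17],"gripper": 0.2},
    {"travel": [0.021,0.41,0],"angular": [0,0,-0.2],"gripper": 0.2},
    {"travel": [0.021,0.48,0],"angular": [0,0,-0.23],"gripper": 0.2},
    {"travel": [0.021,0.53,0],"angular": [0,0,-0.25],"gripper": 0.2},
    {"travel": [0.021,0.559,0],"angular": [0,0,-0.259],"gripper": 0.2},
    {"travel": [0.021,0.564,0],"angular": [0,0,-0.259],"gripper": 0.2},
  ],
)

```text
t: 16.5
tool_pos: [0.5443, 0.2785, 0.1534]
tool_rot: [-3.125, 0.318, 0.001]
contact_force: [0.9, 0.0, -0.9]
opening: 0.0335
grip_force: 40.4
```

>>> step_arm(
  targets=[
    {"travel": [0,0,-0.02],"angular": [0,0,0],"gripper": 0.2},
    {"travel": [0,0,-0.06],"angular": [0,0,0],"gripper": 0.2},
    {"travel": [0,0,-0.11],"angular": [0,0,0],"gripper": 0.2},
    {"travel": [0,0,-0.16],"angular": [0,0,0],"gripper": 0.2},
    {"travel": [0,0,-0.185],"angular": [0,0,0],"gripper": 0.2},
    {"travel": [0,0,-0.19],"angular": [0,0,0],"gripper": 0.2},
    {"travel": [0,0,-0.19],"angular": [0,0,0],"gripper": 0.2},
    {"travel": [0,0,-0.19],"angular": [0,0,0],"gripper": 0.2},
  ],
)

```text
t: 17.3
tool_pos: [0.5463, 0.277, 0.0412]
tool_rot: [-3.124, 0.323, -0.004]
contact_force: [1.2, 0.4, -1.6]
opening: 0.0335
grip_force: 40.4
```

>>> step_arm(
  targets=[
    {"travel": [0,-0.002,-0.008],"angular": [0,0,-0.002],"gripper": 0.2},
    {"travel": [0,-0.002,-0.014],"angular": [0,0,-0.002],"gripper": 0.2},
    {"travel": [0,-0.002,-0.019],"angular": [0,0,-0.002],"gripper": 0.2},
    {"travel": [0,-0.002,-0.022],"angular": [0,0,-0.002],"gripper": 0.2},
    {"travel": [0,-0.002,-0.0235],"angular": [0,0,-0.002],"gripper": 0.2},
    {"travel": [0,-0.002,-0.0235],"angular": [0,0,-0.002],"gripper": 0.2},
  ],
)

```text
t: 17.9
tool_pos: [0.5451, 0.2758, 0.0272]
tool_rot: [3.124, -0.324, -0.001]
contact_force: [-5.9, -1.5, 10.6]
opening: 0.0335
grip_force: 41.8
```

>>> step_arm(
  targets=[
    {"travel": [0,0,0],"angular": [0,0,0],"gripper": 0.6},
    {"travel": [0,0,0],"angular": [0,0,0],"gripper": 0.8},
    {"travel": [0,0,0],"angular": [0,0,0],"gripper": 0.8},
    {"travel": [0,0,0.02],"angular": [0,0,0],"gripper": 0.8},
    {"travel": [0,0,0.06],"angular": [0,0,0],"gripper": 0.8},
    {"travel": [0,0,0.11],"angular": [0,0,0],"gripper": 0.8},
    {"travel": [0,0,0.17],"angular": [0,0,0],"gripper": 1},
    {"travel": [0,-0.02,0.21],"angular": [0,0,0],"gripper": 1},
    {"travel": [0.01,-0.07,0.215],"angular": [0,0,0],"gripper": 1},
    {"travel": [0.02,-0.13,0.215],"angular": [0,0,0],"gripper": 1},
  ],
)

```text
t: 18.9
tool_pos: [0.5581, 0.1978, 0.1574]
tool_rot: [-3.124, 0.321, -0.007]
contact_force: [0.4, -0.2, -0.2]
opening: 0.0856
grip_force: 0.0
```

>>> step_arm(
  targets=[
    {"travel": [0.01,-0.08,0],"angular": [0,0,-0.01],"gripper": 1},
    {"travel": [0.02,-0.16,0],"angular": [0,0,-0.02],"gripper": 1},
    {"travel": [0.03,-0.24,0],"angular": [0,0,-0.04],"gripper": 1},
    {"travel": [0.04,-0.32,0],"angular": [0,0,-0.06],"gripper": 1},
    {"travel": [0.05,-0.4,0],"angular": [0,0,-0.08],"gripper": 1},
    {"travel": [0.06,-0.48,0],"angular": [0,0,-0.1],"gripper": 1},
    {"travel": [0.07,-0.56,0],"angular": [0,0,-0.12],"gripper": 1},
    {"travel": [0.077,-0.64,0],"angular": [0,0,-0.13],"gripper": 1},
    {"travel": [0.077,-0.72,0],"angular": [0,0,-0.13],"gripper": 1},
    {"travel": [0.077,-0.8,0],"angular": [0,0,-0.13],"gripper": 1},
  ],
)

```text
t: 19.9
tool_pos: [0.6031, -0.2845, 0.1552]
tool_rot: [3.104, -0.484, 0.002]
contact_force: [0.0, 0.6, 0.7]
opening: 0.0855
grip_force: 0.0
```

>>> step_arm(
  targets=[
    {"travel": [0,-0.07,-0.01],"angular": [0,0,0],"gripper": 1},
    {"travel": [0,-0.105,-0.02],"angular": [0,0,0],"gripper": 1},
    {"travel": [0,-0.115,-0.02],"angular": [0,0,0],"gripper": 1},
    {"travel": [0,-0.115,-0.02],"angular": [0,0,0],"gripper": 1},
  ],
)

```text
t: 20.3
tool_pos: [0.603, -0.3511, 0.142]
tool_rot: [-3.103, 0.484, 0.001]
contact_force: [0.1, 0.2, -0.7]
opening: 0.0851
grip_force: 0.0
```

```bash
python3 - <<'E'
from meas import *
st(); d=snap('wrist','w130')
for b in ((200,60,320,300),):
  for r in rects(d,.047,b,smax=60)[0]: print(np.round(r,1))
E
```

```text
t 20.3 pos [ 603.  -351.1  142. ] yaw -17.74 tilt [-0.     0.001] F [ 0.1  0.2 -0.7] op 85.1 g 0.0 q [-0.63  0.28  1.51  0.    1.35  1.25]
[ 603.4 -351.4  129.7   35.3  161.9  261.6  185. ]
[ 696.8 -375.9   87.7   29.    71.9  247.7   69.5]
```

View pics/w130.png

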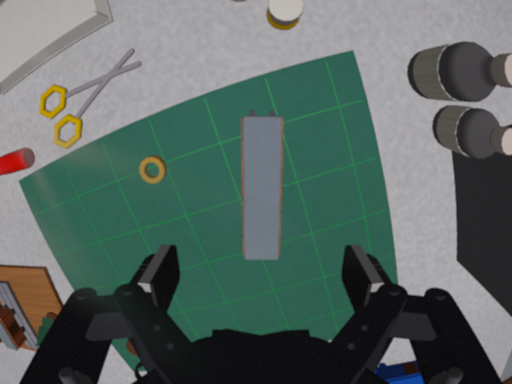

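Van 130 lies at (262,187) and is aligned with the gripper, with nothing near it. I grasp it.

>>> step_arm(
  targets=[
    {"travel": [0,0,-0.04],"angular": [0,0,0],"gripper": 1},
    {"travel": [0,0,-0.1],"angular": [0,0,0],"gripper": 1},
    {"travel": [0,0,-0.16],"angular": [0,0,0],"gripper": 1},
    {"travel": [0,0,-0.2],"angular": [0,0,0],"gripper": 1},
    {"travel": [0,0,-0.216],"angular": [0,0,0],"gripper": 1},
    {"travel": [0,0,-0.219],"angular": [0,0,0],"gripper": 1},
    {"travel": [0,0,-0.219],"angular": [0,0,0],"gripper": 0.5},
    {"travel": [0,0,-0.219],"angular": [0,0,0],"gripper": 0.2},
    {"travel": [0,0,-0.219],"angular": [0,0,0],"gripper": 0.2},
    {"travel": [0,0,-0.219],"angular": [0,0,0],"gripper": 0.2},
  ],
)

```text
t: 21.35
tool_pos: [0.6041, -0.3522, 0.0128]
tool_rot: [3.103, -0.484, 0.004]
contact_force: [-0.8, 0.5, -0.2]
opening: 0.0333
grip_force: 41.3
```

>>> step_arm(
  targets=[
    {"travel": [0,0,0.01],"angular": [0,0,0],"gripper": 0.2},
    {"travel": [0,0,0.05],"angular": [0,0,0],"gripper": 0.2},
    {"travel": [0,0,0.11],"angular": [0,0,0],"gripper": 0.2},
    {"travel": [0,0.01,0.17],"angular": [0,0,0],"gripper": 0.2},
    {"travel": [0,0.04,0.22],"angular": [0,0,0.01],"gripper": 0.2},
    {"travel": [-0.01,0.09,0.24],"angular": [0,0,0.02],"gripper": 0.2},
    {"travel": [-0.01,0.15,0.245],"angular": [0,0,0.02],"gripper": 0.2},
    {"travel": [-0.02,0.22,0.245],"angular": [0,0,0.03],"gripper": 0.2},
    {"travel": [-0.02,0.29,0.245],"angular": [0,0,0.03],"gripper": 0.2},
    {"travel": [-0.02,0.36,0.245],"angular": [0,0,0.03],"gripper": 0.2},
  ],
)

```text
t: 22.35
tool_pos: [0.5905, -0.1339, 0.158]
tool_rot: [-3.109, 0.448, -0.0]
contact_force: [-0.2, -0.2, -1.4]
opening: 0.0336
grip_force: 41.4
```

>>> step_arm(
  targets=[
    {"travel": [-0.01,0.07,0],"angular": [0,0,0.01],"gripper": 0.2},
    {"travel": [-0.01,0.14,0],"angular": [0,0,0.02],"gripper": 0.2},
    {"travel": [-0.02,0.21,0],"angular": [0,0,0.03],"gripper": 0.2},
    {"travel": [-0.03,0.28,0],"angular": [0,0,0.04],"gripper": 0.2},
    {"travel": [-0.04,0.35,0],"angular": [0,0,0.05],"gripper": 0.2},
    {"travel": [-0.05,0.42,0],"angular": [0,0,0.06],"gripper": 0.2},
    {"travel": [-0.059,0.49,0],"angular": [0,0,0.08],"gripper": 0.2},
    {"travel": [-0.059,0.56,0],"angular": [0,0,0.1],"gripper": 0.2},
    {"travel": [-0.059,0.63,0],"angular": [0,0,0.1],"gripper": 0.2},
    {"travel": [-0.059,0.69,0],"angular": [0,0,0.1],"gripper": 0.2},
  ],
)

```text
t: 23.35
tool_pos: [0.5551, 0.2806, 0.1581]
tool_rot: [-3.125, 0.324, -0.0]
contact_force: [0.3, 0.4, -1.0]
opening: 0.0334
grip_force: 41.5
```

>>> step_arm(
  targets=[
    {"travel": [0,0.06,0],"angular": [0,0,0],"gripper": 0.2},
    {"travel": [0,0.11,0],"angular": [0,0,0],"gripper": 0.2},
    {"travel": [0,0.137,0],"angular": [0,0,0],"gripper": 0.2},
    {"travel": [0,0.142,-0.02],"angular": [0,0,0],"gripper": 0.2},
    {"travel": [0,0.142,-0.06],"angular": [0,0,0],"gripper": 0.2},
    {"travel": [0,0.142,-0.11],"angular": [0,0,0],"gripper": 0.2},
    {"travel": [0,0.142,-0.16],"angular": [0,0,0],"gripper": 0.2},
    {"travel": [0,0.142,-0.185],"angular": [0,0,0],"gripper": 0.2},
    {"travel": [0,0.142,-0.19],"angular": [0,0,0],"gripper": 0.2},
    {"travel": [0,0.142,-0.19],"angular": [0,0,0],"gripper": 0.2},
  ],
)

```text
t: 24.35
tool_pos: [0.5559, 0.3631, 0.0437]
tool_rot: [3.124, -0.326, -0.001]
contact_force: [0.0, 0.3, -1.9]
opening: 0.0337
grip_force: 41.4
```

```bash
python3 - <<'E'
from meas import *
st(); snap('wrist','c130')
E
```

```text
t 24.35 pos [555.9 363.1  43.7] yaw -11.91 tilt [-0. -0.] F [ 0.   0.3 -1.9] op 33.7 g 41.4 q [ 0.47  0.32  1.65 -0.    1.18  2.25]
```

View pics/c130.png

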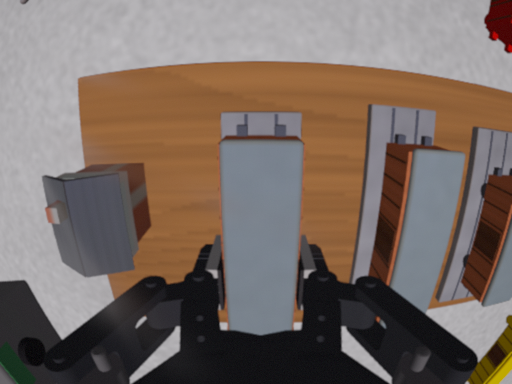

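Van 130 is held over the track nearest the signal box, with its roof at (262,235). Vans 110 and 90 stand at (420,220) and (490,250). I lower it.

>>> step_arm(
  targets=[
    {"travel": [0.001,0,-0.008],"angular": [0,0,0],"gripper": 0.2},
    {"travel": [0.001,0,-0.014],"angular": [0,0,0],"gripper": 0.2},
    {"travel": [0.001,0,-0.019],"angular": [0,0,0],"gripper": 0.2},
    {"travel": [0.001,0,-0.023],"angular": [0,0,0],"gripper": 0.2},
    {"travel": [0.001,0,-0.025],"angular": [0,0,0],"gripper": 0.2},
    {"travel": [0.001,0,-0.025],"angular": [0,0,0],"gripper": 0.2},
  ],
)

```text
t: 25.0
tool_pos: [0.5563, 0.3639, 0.0289]
tool_rot: [-3.125, 0.324, -0.0]
contact_force: [-0.0, -0.1, -1.0]
opening: 0.0335
grip_force: 41.6
```

>>> step_arm(
  targets=[
    {"travel": [0,-0.001,-0.0015],"angular": [0,0,0],"gripper": 0.2},
    {"travel": [0,-0.001,-0.0015],"angular": [0,0,0],"gripper": 0.2},
    {"travel": [0,-0.001,-0.0015],"angular": [0,0,0],"gripper": 0.6},
    {"travel": [0,-0.001,-0.0015],"angular": [0,0,0],"gripper": 0.75},
    {"travel": [0,-0.001,-0.0015],"angular": [0,0,0],"gripper": 0.75},
    {"travel": [0,-0.001,0.02],"angular": [0,0,0],"gripper": 0.75},
    {"travel": [0,-0.001,0.06],"angular": [0,0,0],"gripper": 0.75},
    {"travel": [0,-0.001,0.11],"angular": [0,0,0],"gripper": 0.75},
    {"travel": [0,-0.001,0.17],"angular": [0,0,0],"gripper": 0.75},
    {"travel": [0,-0.001,0.22],"angular": [0,0,0],"gripper": 1},
  ],
)

```text
t: 26.0
tool_pos: [0.5568, 0.3633, 0.1639]
tool_rot: [-3.124, 0.325, -0.003]
contact_force: [0.8, 0.4, -0.0]
opening: 0.0767
grip_force: 0.0
```

>>> step_arm(
  targets=[
    {"travel": [-0.03,-0.07,0.01],"angular": [0,0,0],"gripper": 1},
    {"travel": [-0.07,-0.14,0.03],"angular": [0,0,0],"gripper": 1},
    {"travel": [-0.11,-0.2,0.05],"angular": [0,0,0],"gripper": 1},
    {"travel": [-0.14,-0.25,0.07],"angular": [0,0,0],"gripper": 1},
    {"travel": [-0.16,-0.28,0.09],"angular": [0,0,0],"gripper": 1},
    {"travel": [-0.16,-0.28,0.1],"angular": [0,0,0],"gripper": 1},
    {"travel": [-0.16,-0.28,0.1],"angular": [0,0,0],"gripper": 1},
  ],
)

```text
t: 26.7
tool_pos: [0.4613, 0.1954, 0.223]
tool_rot: [-3.123, 0.326, -0.006]
contact_force: [0.3, 0.5, 0.2]
opening: 0.0856
grip_force: 0.0
```

```bash
python3 - <<'E'
from meas import *
st(); snap('wrist','f'); d=snap('top','ft'); s=snap('scene','fs')
cv2.imwrite('pics/fin.png',np.hstack([cv2.resize(d['img'][110:220,100:260],(400,275)),cv2.resize(s['img'][100:220,230:380],(400,275))])[:,:,::-1])
E
```

```text
t 26.7 pos [461.3 195.4 223. ] yaw -11.9 tilt [0.004 0.001] F [0.3 0.5 0.2] op 85.6 g 0.0 q [ 0.25 -0.25  1.91  0.    1.48  2.03]
```

View pics/fin.png

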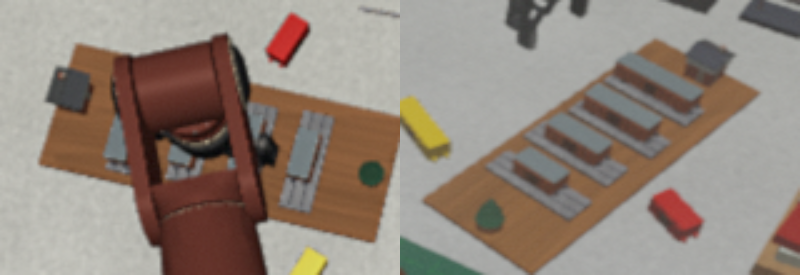

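View pics/f.png

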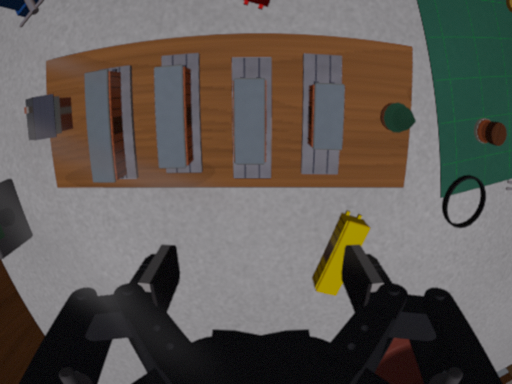

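All four vans stand upright on their tracks in the right order, with roofs at (100,125), (171,117), (250,122) and (327,117). I check how well they are centred.

```bash
python3 - <<'E'
from meas import *
d=load('f')
print([d['img'][y,x].tolist() for x,y in((250,120),(241,66),(100,125),(171,117),(327,117),(322,65))])
T=dict(a=(556,363),b=(544.5,276),c=(520,195.2),e=(508.5,113))
hsv=cv2.cvtColor(d['img'],cv2.COLOR_RGB2HSV).astype(int)
im=d['img'].astype(int)
bl=(im[:,:,2]-im[:,:,0]>=13)
for k,b in zip(T,((80,60,125,190),(150,55,192,175),(230,70,270,172),(308,75,350,158))):
    e=dict(d); g=np.where(bl,120,0).astype(np.uint8); e['img']=np.dstack([g]*3)
    for r in rects(e,.063,b,amin=300)[0]:
        v=np.array(r[:2])-T[k]; a=np.radians(-11.9)
        print(k,np.round(r,1),'along',round(v@[np.cos(a),np.sin(a)],1),'across',round(v@[-np.sin(a),np.cos(a)],1))
E
```

```text
[[92, 100, 110], [101, 98, 108], [89, 96, 105], [93, 101, 110], [90, 98, 107], [93, 91, 98]]
a [573.6 360.   88.2  28.  167.9  97.9 110.4] along 17.8 across 0.7
b [543.  276.6 106.4  28.9 168.1 169.5 116.4] along -1.6 across 0.3
c [519.3 195.9  85.9  28.7 168.1 249.  120.5] along -0.9 across 0.6
e [508.2 114.6  67.   28.8 168.  328.5 116.2] along -0.7 across 1.5
```

The 110, 90 and 70 vans are within 2 mm of centre and aligned. Only part of the 130 roof was masked, but its angle and far end agree with the target. I hand the job in.

```bash
python3 -c "
from h import *
print(ctrl.finish_job())"
```

```text
the job is handed in; nothing more can be done
None
```

All four vans are upright on their tracks, longest next to the signal box and shortest at the fir tree, the paint jar was left alone, and the job is handed in at about 27 s; the 130's centring was only partly measured, the others are within about 2 mm.

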